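# Measure the S-shaped edge of a shelf blank with a roller measure

## Robot

A 6-joint arm with a two-finger parallel gripper is mounted at the origin on a cart in front of the work surface, level with it; the furniture and walls round the work are solid. World frame = base frame: x ahead of the robot, y to its left, z up, the work surface at z = 0. Lengths are in mm, angles in rad, forces in N, time in s.
With the tool pointing down it reaches from about 350 to 975 mm from the base axis. Payload 7.1 kg.
Tool frame: the origin (TCP) lies at the very end of the fingers, on their centre line; the grasp point (between the pads) lies 19 mm behind it; z points along the fingers, y is the line along which they close (so a half turn about z gives the same grasp; the last joint's range is limited). The gripper opens to 88 mm and grips with 3 to 60 N. Pads are 20 mm wide; open, the fingers measure 115 mm over their backs; the gripper's body (75 mm by 178 mm) begins 61 mm behind the grasp point.
Start: joints at [-1.278, 0.423, 1.63, -0, 1.089, -0.019], TCP at [191.75, -594.842, 222.675] pointing down, gripper open.
Joint ranges: [-3, 3], [-0.9, 2.11], [0.09, 2.58], [-1.31, 4.45], [0.11, 2.69], [-2.54, 2.54]. Speed limits (rad/s): [2.39, 2.39, 3.01, 3.14, 3.14, 3.14].

## Interface

Orientations are given as a rotation vector (axis times angle).
In Python, from workcell import * gives the robot as it stands.
- The arm moves only by the tool step_arm, never from a script. Its argument "deltas" is a list of rows, each a list of 3 entries, a list of its own where there are three numbers: the shift along the tool's x, y, z in units of 300 mm (1.0 is 300 mm), then the turn, a rotation vector about the tool's x, y, z in units of 1.5 rad (1.0 is 1.5 rad), then the gripper command: -1 is shut, 1 is fully open, values between are in proportion. In form: [[[dx, dy, dz], [rx, ry, rz], gripper], ...]. A call has 1 to 20 rows; each row is the pose to reach, as a shift and turn from the pose commanded when the call began, along the tool's axes at that moment; what a row does not reach only later rows make up. A row lasts 1/12 s, in which the tool goes at most 41.7 mm and 7.16 degrees, less where a joint would pass 70% of its speed; a pose out of reach is approached as far as the arm can. A call with a number of a shift or a turn outside -1 to 1 is refused whole. A call with a gripper value outside its range is refused whole. The fingers move at their own pace and stop on an object; the grip force is fixed at half the most. Time passes only in rows, so rows that repeat a pose let the fingers close. It gives the time, the measured TCP pose, the force, the opening and the grip force at its end, in the units of the state.
- get_obs(): the state, without advancing time (a new reading comes with each control period).
- get_image(name): name is "side" or "top" or "wrist"; returns a dict with "pixels" (384x512x3 uint8, red, green, blue), "fx", "fy", "cx", "cy" (pixels), "T" (4x4, takes a point from camera to world coordinates). Camera axes: x right, y down, z forward; pixel columns grow to the right and rows downward; lengths in mm; the calibration is good to about 2 mm. A picture is of the moment at which its call begins. There is no depth.
- close_job(): hands the job in; it is judged then, once.
The state is a dict: "t": time; "qpos": joint angles; "qvel": joint speeds; "joint_torque": joint torques, N m; "ee_pos": TCP position; "orientation": TCP orientation; "ft_force": force on the tool from outside, world axes, zero at the start; "moment": the same for the moment, N m; "width": finger opening in mm; "grasp_force": force on a finger pad.
Only numpy, scipy, OpenCV 4.12 (cv2) and the standard library are available. Lean on these libraries where they do the work, as an engineer would, in place of code of your own. Each camera call takes 0.05 s, during which the arm holds its last target. There are 200 camera calls.

## Task

The curved front edge of this plywood shelf blank is to get an edging strip, so measure along the edge with the roller measure: lift it out of its stand, set its wheel against the edge at the green mark, and roll it with light, steady pressure along the whole curve to the red mark, so that it counts the full length. Then take it off the edge there and set it back upright in its stand with that reading still on it. The soft edge must not be dented; leave the other things where they lie.

Things in the scene. Friction and masses are not known exactly. Their poses are not given: they have to be found in the camera images.
- blank: Plywood shelf blank, 350 mm long (its y), 18 mm thick, fixed flat on blue anti-slip pucks: underside 26, top 44 mm above the table. Origin on the table. Straight back edge at x = +80 mm. The front edge, facing -x, is a smooth hand-sawn S-curve true to no drawing: the four points lie on it, between them it must be felt. The wheel runs on its -x side. Over 12 N dents it.
- start_mark (a point): Start: point on the front edge, mid thickness (35 mm above the table), at y = +150 mm of the blank; black tick on green tape. The edge runs on straight for 25 mm outside the mark. At all four points the edge is parallel to the blank's y; between them it slopes up to 45 degrees, tightest bends about 35 mm radius, swelling or hollow.
- crest (a point): Foremost point of the swelling of the edge, about 36 mm farther to -x than the two marks, roughly a third of the way from the start mark; at mid thickness.
- hollow (a point): Deepest point of the hollow of the edge, about 21 mm farther to +x than the two marks, roughly two thirds of the way; at mid thickness.
- end_mark (a point): End of the measurement: point on the front edge at y = -150 mm of the blank, tick on red tape; mid thickness. The edge runs on straight for another 25 mm outside it.
- roller: Roller measure, about 0.2 kg, 101 mm tall, upright in the stand. Origin: centre of the wheel's underside, z up. Orange wheel with rubber tyre 36 mm across, z 0 to 12; thin axle to 26; housing 38 mm across, z 26 to 34; flange 56 mm across, z 34 to 39; black 26 x 26 mm handle, flats along x and y, z 39 to 97, to grip; dial on top. On the edge, run it upright origin 30 mm above the table.
- wheel_hub (a point): Centre of the wheel, 6 mm above the roller's origin; on the edge it runs 18 mm outside it, near the edge's mid thickness, and flange and housing clear the blank's top face.
- wheel (a joint): The reading: turn of the wheel in rad, counter-clockwise from above positive, zero at the start; 18 mm of edge to the rad, counting up from the green to the red mark. A light drag of 0.02 N m keeps the wheel where it is, so it rolls and does not skid only when pressed on with about 2.5 N or more. The red needle on the dial is geared to it.
- stand: Wooden stand, fixed: foot 100 x 92 mm, top plate 86 x 86 mm, its top 54 mm above the table, with a 44 mm through hole. The roller stands with wheel and housing through the hole and its flange on the plate, its origin then 20 mm above the table.
- stand_seat (a point): Centre of the hole at the top of the plate, 54 mm above the table.
- pencil: Yellow carpenter's pencil, 185 x 8 mm, loose on the blank; leave it.
- tape_measure: Yellow and black tape measure, 65 x 89 x 34 mm, loose on the blank; leave it.
- parcel_tape: Brown roll of tape, 85 mm across, 49 mm high, loose on the table; leave it.
- pliers: Red-handled pliers, 173 mm long, 13 mm high, loose on the table; leave them.
Things that resemble listed ones, but are neither listed nor needed, are in the scene too. There is more than one size of the roller; the job needs the larger.

How it is judged:
By the outcome, as a careful person would: the job done as asked, in the order asked, and still so for the second after the job is handed in, with the robot touching nothing.
It also fails if it takes over 72 s, if anything falls off the work surface, if the arm or the gripper's body presses on something with over 40 N, if the wrist force passes 120 N, or if a joint passes its speed limit or range.

## Working session

There is one attempt and no reset: what is moved stays moved. The work goes in short steps, Python scripts to look and compute and a tool call to move; the robot and the scene stay as the last step left them, time stands still between calls to the robot, and variables do not carry over. Pictures are saved under pics/ and viewed, at most 10 in all, crops included, and the job is handed in when it is done.

Besides the shell and the picture viewer there is one more tool, called after "Request:" as name(argument=value, ...), one argument or row to a line, values as JSON. step_arm: Moves the arm, as the interface text tells. Its arguments: {"type":"object","properties":{"deltas":{"type":"array","items":{"type":"array"}}},"required":["deltas"]}

```bash
mkdir -p pics; ls; python3 - <<'E'
from workcell import *
import cv2,numpy as np
o=get_obs();print(o)
for n in("top","side"):
    i=get_image(n);cv2.imwrite(f"pics/{n}0.png",i["pixels"][:,:,::-1]);np.save(n+"0.npy",i,allow_pickle=True)
    print(n,i["fx"],i["fy"],i["cx"],i["cy"],np.round(i["T"],3).tolist())
a=cv2.imread("pics/top0.png");b=cv2.imread("pics/side0.png")
cv2.imwrite("pics/top0b.png",cv2.resize(a,(800,600)));cv2.imwrite("pics/side0b.png",cv2.resize(b,(800,600)))
E
```

```text
pics
{'t': 0.0, 'qpos': array([-1.27800534e+00,  4.23814394e-01,  1.63069048e+00,  1.50701946e-05,
        1.08859222e+00, -1.90016744e-02]), 'qvel': array([-0.00031939, -0.00024806,  0.00162335,  0.00015543,  0.00114494,
        0.0004757 ]), 'joint_torque': array([-2.74030499e-03, -5.44636381e+01, -2.73669434e+01,  6.42795372e-02,
        2.28550297e-02, -8.41209248e-05]), 'ee_pos': array([ 191.59554461, -594.32540868,  221.91802095]), 'orientation': array([-3.1020214e+00, -4.8753879e-01,  3.0158330e-04]), 'ft_force': array([-0.96807187,  0.1265992 ,  0.55356319]), 'moment': array([-0.03060051,  0.05434666, -0.04277042]), 'grasp_force': 0.0, 'width': 87.96990415297788}
top 380.01623417697164 380.01623417697164 255.18321448660055 189.14723781991881 [[0.112, -0.97, 0.217, 287.483], [-0.994, -0.111, 0.019, 18.539], [0.005, -0.218, -0.976, 1124.932], [0.0, 0.0, 0.0, 1.0]]
side 428.45082405174026 428.45082405174026 254.86326343551661 190.18618865311296 [[-0.931, -0.126, 0.342, 65.416], [-0.363, 0.39, -0.846, 1186.4], [-0.027, -0.912, -0.409, 633.403], [0.0, 0.0, 0.0, 1.0]]
```

View pics/top0b.png

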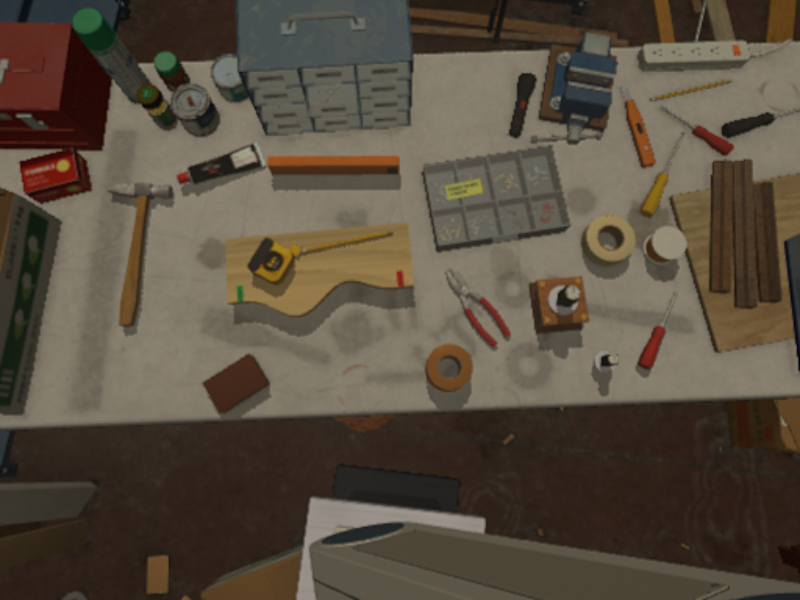

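View pics/side0b.png

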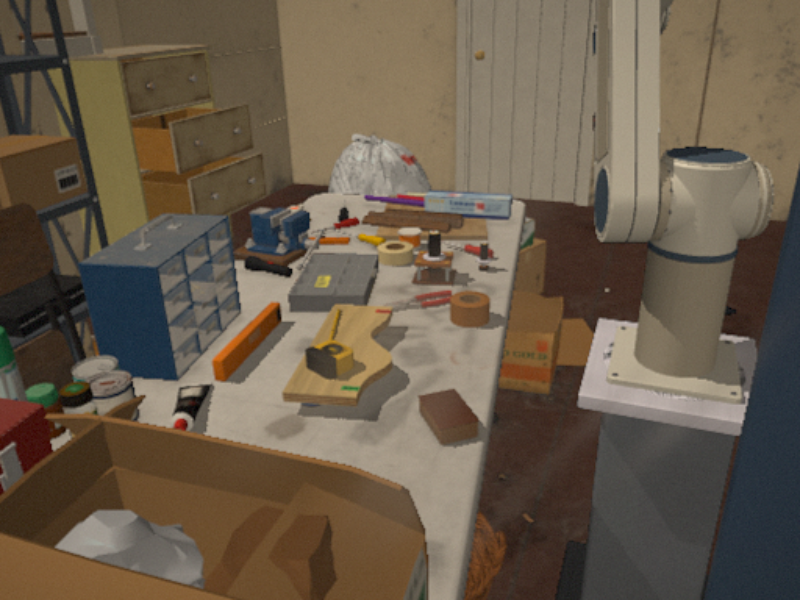

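The roller could be confused with two things. One is the roller standing in the wooden stand, at top 800-scale px (567,297). The other is the smaller one on the bench, at (606,361). I choose the one in the stand, since it is larger. The blank has its green mark at (240,293) and its red mark at (401,278). Next is a close crop to check.

```bash
cat > h.py <<'E'
import numpy as np,cv2
def ray(i,u,v,z):
    d=i["T"][:3,:3]@np.array([(u-i["cx"])/i["fx"],(v-i["cy"])/i["fy"],1]);c=i["T"][:3,3]
    return c+d*(z-c[2])/d[2]
def proj(i,p):
    R=i["T"][:3,:3];c=R.T@(np.asarray(p)-i["T"][:3,3]);return np.array([i["fx"]*c[0]/c[2]+i["cx"],i["fy"]*c[1]/c[2]+i["cy"]])
def save(i,name,box=None,s=1):
    a=i["pixels"][:,:,::-1]
    if box:a=a[box[1]:box[3],box[0]:box[2]]
    cv2.imwrite("pics/"+name,cv2.resize(a,None,fx=s,fy=s,interpolation=cv2.INTER_CUBIC))
def blobs(i,lo,hi,box,mn=4):
    h=cv2.cvtColor(i["pixels"],cv2.COLOR_RGB2HSV);m=cv2.inRange(h,lo,hi);k=np.zeros_like(m);k[box[1]:box[3],box[0]:box[2]]=255
    n,l,s,c=cv2.connectedComponentsWithStats(m&k)
    return [(c[j].round(1).tolist(),s[j].tolist()) for j in range(1,n) if s[j][4]>=mn]
E
python3 - <<'E'
from h import *
i=np.load("top0.npy",allow_pickle=True).item()
save(i,"crop1.png",(140,140,400,250),3)
for n,lo,hi in(("green",(40,100,40),(85,255,255)),("red",(0,180,90),(6,255,255))):
    for c,s in blobs(i,lo,hi,(140,160,275,210)):print(n,c,s,ray(i,*c,44).round(1))
print("roller top est",ray(i,567*.64,293*.64,121).round(),"stand plate",ray(i,559*.64,300*.64,54).round())
E
```

```text
green [153.5, 187.5] [152, 183, 4, 10, 40] [499.5 334.9  44. ]
red [255.6, 177.9] [254, 173, 4, 11, 34] [562.   42.6  44. ]
roller top est [ 549. -251.  121.] stand plate [ 551. -255.   54.]
```

View pics/crop1.png

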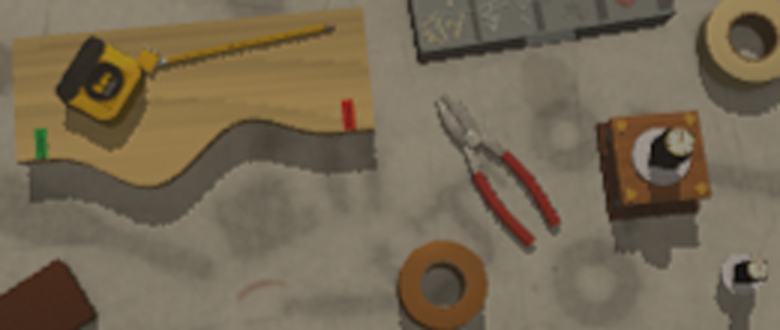

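The crop confirms it: the large roller has a white flange and black handle, and sits in the wooden stand at crop px (663,155). The small one is loose at (745,272).

```bash
cat >> h.py <<'E'
from scipy.spatial.transform import Rotation as Ro
def tool(yaw): # yaw deg of tool x in world, pointing down
    a=np.radians(yaw/2);return Ro.from_rotvec(np.pi*np.array([np.cos(a),np.sin(a),0]))
def yawof(rv): 
    x=Ro.from_rotvec(rv).as_matrix()[:,0];return np.degrees(np.arctan2(x[1],x[0]))
def delta(p0,R0,p1,R1):
    return (R0.inv().apply(np.array(p1)-p0)/300).round(4),((R0.inv()*R1).as_rotvec()/1.5).round(4)
E
python3 - <<'E'
from h import *
from workcell import get_obs
i=np.load("top0.npy",allow_pickle=True).item()
P=np.array([ray(i,140+(u+.0)/3-.33,140+v/3-.33,54) for u,v in((621,126),(691,118),(702,188),(631,195))])
c=P.mean(0);print(P.round(1),c)
for k in range(4):
    d=P[(k+1)%4]-P[k];print(np.degrees(np.arctan2(d[1],d[0])),np.linalg.norm(d))
o=get_obs();R0=Ro.from_rotvec(o["orientation"]);print(yawof(o["orientation"]),R0.as_matrix().round(3))
p0=[191.75,-594.842,222.675]
print(delta(p0,R0,[551-80,c[1],260],tool(90)))
E
```

```text
[[ 578.4 -221.7   54. ]
 [ 594.1 -288.8   54. ]
 [ 526.2 -302.5   54. ]
 [ 511.6 -235.3   54. ]] [ 552.56783612 -262.04601555   54.        ]
-76.80942465598986 68.8838875310993
-168.5886318526428 69.29153190924535
102.19120527627672 68.73928660942249
11.510460794696485 68.0884871895576
17.862861057283848 [[ 0.952  0.307 -0.   ]
 [ 0.307 -0.952  0.001]
 [ 0.    -0.001 -1.   ]]
(array([ 1.2262, -0.7705, -0.1234]), array([-7.000e-04, -6.000e-04, -8.394e-01]))
```

Request:
step_arm(
  deltas=[
    [[0.98,-0.45,-0.13],[0,0,-0.5],1],
    [[0.98,-0.45,-0.13],[0,0,-0.5],1],
    [[0.98,-0.45,-0.13],[0,0,-0.5],1],
    [[0.98,-0.45,-0.13],[0,0,-0.5],1],
    [[0.98,-0.45,-0.13],[0,0,-0.5],1],
    [[0.98,-0.45,-0.13],[0,0,-0.5],1],
    [[0.98,-0.45,-0.13],[0,0,-0.5],1],
    [[0.98,-0.45,-0.13],[0,0,-0.5],1],
    [[0.98,-0.45,-0.13],[0,0,-0.5],1],
  ],
)

```text
t: 0.85
ee_pos: [434.0, -372.6, 262.3]
orientation: [2.705, 1.597, 0.003]
ft_force: [0.6, 0.7, 0.0]
width: 87.7
grasp_force: 0.0
```

Request:
step_arm(
  deltas=[
    [[0.53,0.17,0.04],[0,0,-0.48],1],
    [[0.53,0.17,0.04],[0,0,-0.48],1],
    [[0.53,0.17,0.04],[0,0,-0.48],1],
    [[0.53,0.17,0.04],[0,0,-0.48],1],
    [[0.53,0.17,0.04],[0,0,-0.48],1],
    [[0.53,0.17,0.04],[0,0,-0.48],1],
    [[0.53,0.17,0.04],[0,0,-0.48],1],
    [[0.53,0.17,0.04],[0,0,-0.48],1],
  ],
)

```text
t: 1.52
ee_pos: [551.7, -262.4, 249.2]
orientation: [-1.978, -2.439, 0.001]
ft_force: [0.1, -0.9, 0.4]
width: 87.7
grasp_force: 0.0
```

```bash
python3 - <<'E'
from h import *
from workcell import *
i=get_image("wrist");np.save("w1.npy",i,allow_pickle=True);save(i,"w1.png")
o=get_obs();print(o["t"],o["ee_pos"],yawof(o["orientation"]),o["ft_force"]);print(i["fx"],i["T"].round(3).tolist())
print(proj(i,[552,-262,54]),proj(i,[552,-262,121]))
E
```

```text
1.5667 [ 551.63769433 -262.64141036  249.37187719] 101.87311390014808 [-0.24944626 -0.88413649 -0.29512477]
289.88576570178645 [[0.979, 0.199, 0.053, 537.505], [0.206, -0.944, -0.256, -191.839], [-0.001, 0.262, -0.965, 411.985], [0.0, 0.0, 0.0, 1.0]]
[251.86099582 170.26260313] [251.81502951 183.01340224]
```

View pics/w1.png

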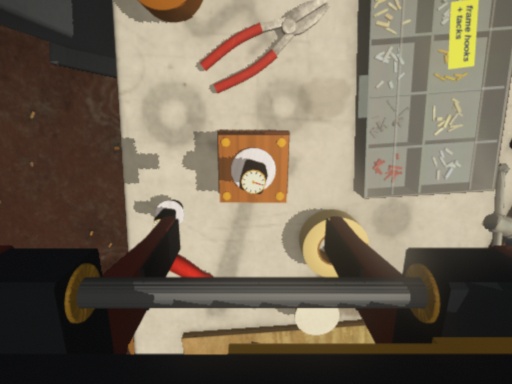

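```bash
python3 - <<'E'
from h import *
i=np.load("w1.npy",allow_pickle=True).item()
save(i,"w1c.png",(210,125,300,210),7)
S=blobs(i,(12,200,110),(30,255,255),(215,130,295,205),5)
for c,s in S:print(c,s[4],ray(i,*c,54).round(1))
for c,s in blobs(i,(15,0,150),(40,90,255),(235,165,272,197),20):print("dial",c,s,ray(i,*c,121).round(1))
E
```

```text
dial [255.8, 180.5] [242, 165, 30, 28, 473] [ 555.5 -258.5  121. ]
```

View pics/w1c.png

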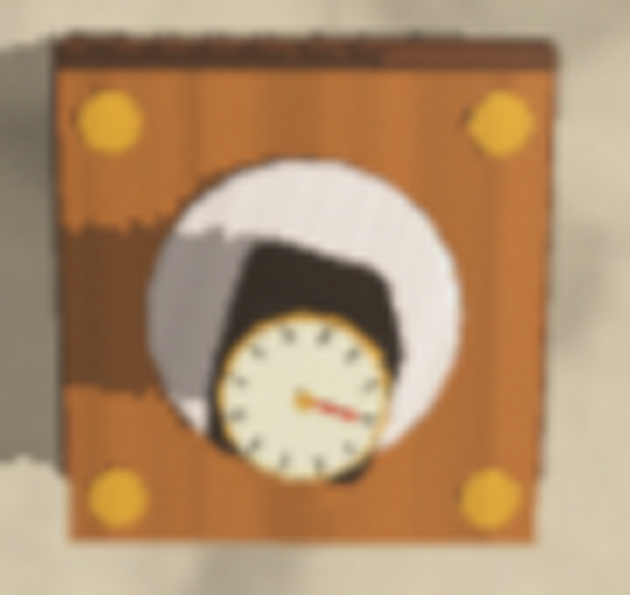

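The dial is at crop (303,398) and the flange at (305,312), so the roller is centred near (553.5,-261). The handle is turned about 15° clockwise in the image, a yaw of about -3°, so I'll turn the tool to match, go down and grip.

Request:
step_arm(
  deltas=[
    [[0.003,0.005,0.2],[0,0,0.175],1],
    [[0.003,0.005,0.35],[0,0,0.175],1],
    [[0.003,0.005,0.45],[0,0,0.175],1],
    [[0.003,0.005,0.55],[0,0,0.175],1],
    [[0.003,0.005,0.62],[0,0,0.175],1],
    [[0.003,0.005,0.62],[0,0,0.175],1],
    [[0.003,0.005,0.62],[0,0,0.175],1],
    [[0.003,0.005,0.62],[0,0,0.175],1],
  ],
)

```text
t: 2.23
ee_pos: [554.3, -262.0, 65.3]
orientation: [2.278, 2.16, 0.001]
ft_force: [0.2, 0.0, -0.0]
width: 88.0
grasp_force: 0.0
```

Request:
step_arm(
  deltas=[
    [[0,0,0],[0,0,0],-1],
    [[0,0,0],[0,0,0],-1],
    [[0,0,0],[0,0,0],-1],
    [[0,0,0],[0,0,0],-1],
    [[0,0,0],[0,0,0],-1],
    [[0,0,0],[0,0,0],-1],
  ],
)

```text
t: 2.73
ee_pos: [553.6, -261.0, 64.0]
orientation: [2.278, 2.163, 0.0]
ft_force: [-0.2, -0.3, 0.1]
width: 52.0
grasp_force: 0.0
```

```bash
python3 - <<'E'
from h import *
from workcell import *
o=get_obs();print(o["t"],o["ee_pos"],yawof(o["orientation"]),o["ft_force"],o["moment"],o["width"],o["grasp_force"])
# edge from top image
i=np.load("top0.npy",allow_pickle=True).item()
M,Q=[],[]
G=np.array([499.5,334.9]);Rd=np.array([562,42.6]);ey=(G-Rd)/np.linalg.norm(G-Rd);ex=np.array([ey[1],-ey[0]])
g=cv2.cvtColor(i["pixels"],cv2.COLOR_RGB2HSV).astype(float)
mid=(G+Rd)/2
for y in range(165,-170,-15):
    xs=np.arange(-60,50,.5);v=[]
    for x in xs:
        p=mid+x*ex+y*ey;u=proj(i,[*p,44]);v.append(cv2.remap(g.astype(np.float32),np.float32([[u[0]]]),np.float32([[u[1]]]),cv2.INTER_LINEAR)[0,0])
    v=np.array(v)[:,2]; d=np.convolve(v,np.r_[np.ones(6),-np.ones(6)],"same");k=np.argmax(d[8:-8])+8;print(y,xs[k],round(d[k]))
E
```

```text
2.7333 [ 553.5857728  -260.98984678   64.02121754] 87.05117641127705 [-0.24503763 -0.29095964  0.08498928] [-0.06741353 -0.09895441  0.02549815] 51.97693807420419 0.0
165 -15.5 242
150 17.5 109
135 -15.5 294
120 36.5 218
105 28.5 212
90 45.5 300
75 -42.5 245
60 -49.5 225
45 -51.0 247
30 -47.0 238
15 -38.0 194
0 -25.0 202
-15 -12.0 254
-30 -1.5 298
-45 5.5 219
-60 5.0 209
-75 2.0 202
-90 -4.5 224
-105 -9.5 220
-120 -13.5 246
-135 -15.0 257
-150 -16.0 151
-165 -15.0 235
```

Request:
step_arm(
  deltas=[
    [[0,0,0],[0,0,0],-1],
    [[0,0,0],[0,0,0],-1],
    [[0,0,0],[0,0,0],-1],
    [[0,0,0],[0,0,0],-1],
    [[0,0,0],[0,0,0],-1],
    [[0,0,0],[0,0,0],-1],
    [[0,0,0],[0,0,0],-1],
  ],
)

```text
t: 3.32
ee_pos: [553.3, -260.9, 63.6]
orientation: [-2.278, -2.163, 0.0]
ft_force: [-0.7, -0.8, 0.6]
width: 26.4
grasp_force: 29.6
```

```bash
python3 - <<'E'
from h import *
from workcell import *
o=get_obs();print(o["t"],o["ee_pos"],yawof(o["orientation"]),o["ft_force"],o["moment"],o["width"],o["grasp_force"])
E
```

```text
3.3167 [ 553.29206731 -260.92105088   63.55234116] 87.05167260019108 [-0.74184898 -0.76870225  0.62367684] [-0.03055732  0.02929094 -0.03413151] 26.432261206986244 29.577664732933044
```

Request:
step_arm(
  deltas=[
    [[0,0,-0.07],[0,0,0],-1],
    [[0,0,-0.17],[0,0,0],-1],
    [[0,0,-0.3],[0,0,0],-1],
    [[0.1,-0.02,-0.4],[0,0,0],-1],
    [[0.22,-0.04,-0.5],[0,0,0],-1],
    [[0.34,-0.06,-0.55],[0,0,0],-1],
    [[0.46,-0.08,-0.6],[0,0,0],-1],
    [[0.58,-0.1,-0.65],[0,0,0],-1],
    [[0.7,-0.12,-0.7],[0,0,0],-1],
    [[0.82,-0.14,-0.75],[0,0,0],-1],
    [[0.92,-0.16,-0.78],[0,0,0],-1],
    [[1.0,-0.18,-0.78],[0,0,0],-1],
  ],
)

```text
t: 4.32
ee_pos: [515.4, 43.8, 299.8]
orientation: [2.275, 2.163, 0.005]
ft_force: [0.0, 0.7, -2.1]
width: 26.3
grasp_force: 29.6
```

Request:
step_arm(
  deltas=[
    [[0.1,0,0],[0,0,0],-1],
    [[0.22,0,0],[0,0,0],-1],
    [[0.32,0,0],[0,0,0],-1],
    [[0.4,0,0],[0,0,0],-1],
    [[0.4,0,0],[0,0,0],-1],
    [[0.4,0,0],[0,0,0],-1],
    [[0.4,0,0],[0,0,0],-1],
  ],
)

```text
t: 4.9
ee_pos: [520.8, 160.8, 297.3]
orientation: [-2.277, -2.164, 0.002]
ft_force: [0.0, -0.3, -2.7]
width: 26.1
grasp_force: 29.6
```

```bash
python3 - <<'E'
from h import *
from workcell import *
i=get_image("wrist");np.save("w2.npy",i,allow_pickle=True);save(i,"w2.png",s=1.5)
o=get_obs();print(o["t"],o["ee_pos"],yawof(o["orientation"]),o["ft_force"],o["moment"],o["width"],o["grasp_force"])
for n,lo,hi in(("green",(40,100,40),(85,255,255)),("red",(0,180,90),(6,255,255))):
    for c,s in blobs(i,lo,hi,(0,0,512,260),15):print(n,c,s,ray(i,*c,44).round(1))
E
```

```text
4.95 [520.85903041 160.42340192 297.3654357 ] 87.02425214901479 [-0.69460675 -0.29854054 -2.56113189] [-0.06096965 -0.02530528  0.04540746] 26.09596904481319 29.58455801010132
green [228.8, 28.7] [217, 21, 24, 16, 233] [500.2 336.8  44. ]
green [52.4, 55.8] [46, 52, 14, 10, 41] [265.1 316.7  44. ]
green [62.9, 69.5] [57, 66, 14, 10, 45] [275.2 299.3  44. ]
green [72.5, 83.0] [66, 79, 14, 11, 54] [284.3 281.8  44. ]
green [83.7, 100.1] [76, 92, 17, 17, 109] [295.  259.1  44. ]
green [90.5, 129.1] [87, 127, 9, 5, 15] [296.6 220.   44. ]
green [62.4, 148.4] [59, 147, 8, 4, 16] [251.  195.2  44. ]
green [45.0, 159.0] [41, 157, 9, 5, 15] [222.5 181.3  44. ]
red [22.6, 107.5] [5, 94, 37, 31, 574] [208.7 253.8  44. ]
```

View pics/w2.png

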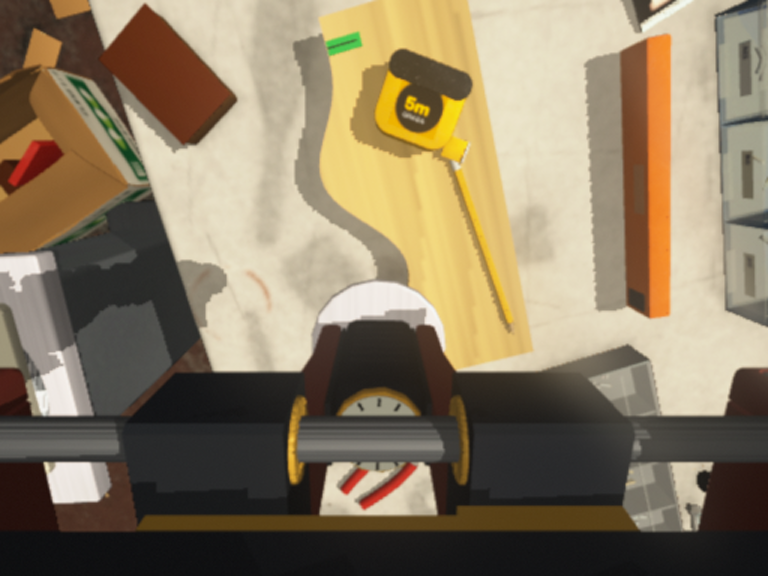

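The picture shows the roller held upright. The green mark is at (343,43), the crest near (322,165), and the hollow is partly hidden behind the flange. Next I extract the edge from both views using chroma.

```bash
cat >> h.py <<'E'
G=np.array([499.9,335.9]);Rd=np.array([562.,42.6]);ey=(G-Rd)/np.linalg.norm(G-Rd);ex=np.array([ey[1],-ey[0]]);mid=(G+Rd)/2
def W(x,y):return mid+x*ex+y*ey
def edge(i,ys):
    a=i["pixels"].astype(np.float32);a=a[:,:,0]-a[:,:,2];xs=np.arange(-70,25,.5);out=[]
    for y in ys:
        uv=np.float32([proj(i,[*W(x,y),44]) for x in xs])[None]
        v=cv2.remap(a,uv[:,:,0],uv[:,:,1],cv2.INTER_LINEAR)[0]
        hi=np.median(v[-30:]);lo=np.median(v[:15]);t=(hi+lo)/2
        k=np.where(v<t)[0];k=k[k<len(v)-1];out.append(xs[k[-1]]+.5*(t-v[k[-1]])/(v[k[-1]+1]-v[k[-1]]) if len(k) else np.nan)
    return np.array(out)
E
python3 - <<'E'
from h import *
t=np.load("top0.npy",allow_pickle=True).item();w=np.load("w2.npy",allow_pickle=True).item()
ys=np.arange(170,-171,-10);a,b=edge(t,ys),edge(w,ys)
for y,p,q in zip(ys,a,b):print(y,p.round(1),q.round(1) if y>-25 else '')
E
```

```text
170 -16.6 -15.0
160 -16.7 -15.1
150 15.3 15.8
140 -16.4 -15.4
130 -17.5 -16.6
120 -21.5 -19.0
110 -24.8 -22.9
100 -29.4 -27.2
90 -34.9 11.3
80 -40.6 11.2
70 -47.1 -45.4
60 -51.5 -49.6
50 -52.7 -51.2
40 -52.4 -50.8
30 -49.0 -47.3
20 -43.4 -41.6
10 -36.3 -33.7
0 -27.6 -25.1
-10 -17.4 -15.9
-20 -9.1 -7.5
-30 -2.4 
-40 2.0 
-50 4.6 
-60 4.4 
-70 2.5 
-80 -1.0 
-90 -4.9 
-100 -8.7 
-110 -12.3 
-120 -14.3 
-130 -15.2 
-140 -15.5 
-150 -16.0 
-160 -15.6 
-170 -15.7
```

Request:
step_arm(
  deltas=[
    [[0.1,-0.05,0],[0,0,-0.05],-1],
    [[0.22,-0.11,0.05],[0,0,-0.1],-1],
    [[0.34,-0.17,0.15],[0,0,-0.1735],-1],
    [[0.44,-0.23,0.25],[0,0,-0.1735],-1],
    [[0.532,-0.274,0.35],[0,0,-0.1735],-1],
    [[0.532,-0.274,0.45],[0,0,-0.1735],-1],
    [[0.532,-0.274,0.55],[0,0,-0.1735],-1],
    [[0.532,-0.274,0.65],[0,0,-0.1735],-1],
    [[0.532,-0.274,0.72],[0,0,-0.1735],-1],
    [[0.532,-0.274,0.746],[0,0,-0.1735],-1],
    [[0.532,-0.274,0.746],[0,0,-0.1735],-1],
    [[0.532,-0.274,0.746],[0,0,-0.1735],-1],
    [[0.532,-0.274,0.746],[0,0,-0.1735],-1],
  ],
)

```text
t: 6.03
ee_pos: [448.6, 325.1, 75.4]
orientation: [1.979, 2.439, 0.004]
ft_force: [-0.5, 0.5, -3.8]
width: 26.1
grasp_force: 29.6
```

```bash
cat >> h.py <<'E'
R0=tool(101.96)
def hubpath():
    from scipy.interpolate import UnivariateSpline
    t=np.load("top0.npy",allow_pickle=True).item();w=np.load("w2.npy",allow_pickle=True).item()
    ys=np.arange(170,-171,-5.);a,b=edge(t,ys),edge(w,ys);d=np.where((ys>-22),b-a,np.nan);ok=np.abs(d)<3.5
    D=np.interp(-ys,np.r_[-ys[ok],170],np.r_[d[ok],0]);x=a+D/2;g=(np.abs(np.abs(ys)-150)>7)&(x<12)
    f=UnivariateSpline(-ys[g],x[g],s=g.sum()*.15);Y=np.arange(150,-150.1,-.25)
    ex_=f(-Y);sl=-f.derivative()(-Y)  # dx/dy
    n=np.c_[-np.ones_like(sl),sl];n/=np.linalg.norm(n,axis=1)[:,None]
    e=np.c_[ex_,Y];h=e+18*n;s=np.r_[0,np.cumsum(np.linalg.norm(np.diff(e,axis=0),axis=1))]
    return e,h,n,s
def state(n=1):
    from workcell import get_obs,get_image
    L=[]
    for k in range(n):
        if n>1:get_image("wrist")
        L.append(get_obs())
    o=L[-1];F=np.mean([q["ft_force"] for q in L],0);p=np.mean([q["ee_pos"] for q in L],0)
    d=p[:2]-mid
    print("t",round(o["t"],2),"blank xy",(d@ex).round(2),(d@ey).round(2),"z",p[2].round(1),"yaw",yawof(o["orientation"]).round(2),"F ex,ey,z",(F[:2]@ex).round(2),(F[:2]@ey).round(2),F[2].round(2),"M ey,ex",(o["moment"][:2]@ey).round(2),(o["moment"][:2]@ex).round(2),"std",np.std([q["ft_force"][:2]@ex for q in L]).round(2))
E
python3 - <<'E'
from h import *
state(4)
e,h,n,s=hubpath();print("L",s[-1]);
for k in np.linspace(0,s[-1],24):
    j=np.searchsorted(s,k).clip(0,len(s)-1);print(k.round(1),e[j].round(1),h[j].round(1),n[j].round(2))
E
```

```text
t 6.23 blank xy -52.64 150.2 z 75.5 yaw 101.95 F ex,ey,z 0.31 0.23 -2.34 M ey,ex -0.14 -0.01 std 0.4
L 329.15016934366616
0.0 [-15.4 150. ] [-33.4 150.1] [-1.  0.]
14.3 [-16.2 135.5] [-34.1 137.8] [-0.99  0.13]
28.6 [-19.2 121.5] [-36.4 126.7] [-0.96  0.29]
42.9 [-24.6 108.2] [-40.7 116.3] [-0.89  0.45]
57.2 [-31.5  95.8] [-47.  104.9] [-0.86  0.51]
71.6 [-38.8  83.5] [-54.4  92.6] [-0.86  0.5 ]
85.9 [-45.5  71. ] [-61.8  78.6] [-0.91  0.42]
100.2 [-50.4  57.5] [-67.9  61.8] [-0.97  0.24]
114.5 [-51.7  43.2] [-69.7  41.9] [-1.   -0.07]
128.8 [-48.2  29.5] [-64.5  22. ] [-0.91 -0.42]
143.1 [-40.6  17.2] [-55.    6.4] [-0.8 -0.6]
157.4 [-31.5   6.2] [-44.9  -5.7] [-0.75 -0.66]
171.7 [-22.   -4.2] [-35.3 -16.3] [-0.74 -0.67]
186.0 [-12.6 -15. ] [-26.5 -26.4] [-0.77 -0.64]
200.4 [ -4.  -26.5] [-19.1 -36.4] [-0.83 -0.55]
214.7 [  2.7 -39.2] [-14.1 -45.7] [-0.93 -0.36]
229.0 [  5.4 -53. ] [-12.6 -53.3] [-1.   -0.01]
243.3 [  3.6 -67.2] [-13.9 -62.9] [-0.97  0.24]
257.6 [ -0.8 -81. ] [-17.7 -74.8] [-0.94  0.34]
271.9 [ -5.9 -94.2] [-22.7 -87.8] [-0.93  0.36]
286.2 [ -10.7 -107.8] [ -27.8 -102.3] [-0.95  0.31]
300.5 [ -14.2 -121.5] [ -31.9 -118.3] [-0.98  0.18]
314.8 [ -15.7 -135.8] [ -33.7 -134.9] [-1.    0.05]
329.2 [ -15.9 -150. ] [ -33.8 -150.3] [-1.   -0.02]
```

Request:
step_arm(
  deltas=[
    [[0,0.01,0.003],[0,0,0],-1],
    [[0,0.02,0.006],[0,0,0],-1],
    [[0,0.03,0.006],[0,0,0],-1],
    [[0,0.04,0.006],[0,0,0],-1],
    [[0,0.047,0.006],[0,0,0],-1],
    [[0,0.053,0.006],[0,0,0],-1],
    [[0,0.053,0.006],[0,0,0],-1],
    [[0,0.053,0.006],[0,0,0],-1],
  ],
)

```text
t: 6.9
ee_pos: [462.8, 328.1, 72.0]
orientation: [-1.978, -2.441, 0.0]
ft_force: [1.0, -0.6, -2.8]
width: 25.8
grasp_force: 29.6
```

```bash
python3 -c "
from h import *
state(3)"
```

```text
t 7.05 blank xy -38.03 149.97 z 72.0 yaw 101.96 F ex,ey,z -0.41 0.25 -2.26 M ey,ex -0.1 -0.06 std 0.54
```

Request:
step_arm(
  deltas=[
    [[0,0.003,0],[0,0,0],-1],
    [[0,0.006,0],[0,0,0],-1],
    [[0,0.009,0],[0,0,0],-1],
    [[0,0.012,0],[0,0,0],-1],
    [[0,0.012,0],[0,0,0],-1],
    [[0,0.012,0],[0,0,0],-1],
  ],
)

```text
t: 7.55
ee_pos: [466.4, 328.9, 72.1]
orientation: [-1.978, -2.441, -0.0]
ft_force: [-1.0, 0.1, -2.6]
width: 26.3
grasp_force: 29.6
```

```bash
python3 -c "
from h import *
state(3)"
```

```text
t 7.7 blank xy -34.29 150.0 z 72.1 yaw 101.96 F ex,ey,z 0.26 -0.21 -2.05 M ey,ex -0.09 -0.05 std 0.58
```

Still free. I'll creep on in 0.6 mm steps.

Request:
step_arm(
  deltas=[
    [[0,0.002,0],[0,0,0],-1],
    [[0,0.004,0],[0,0,0],-1],
    [[0,0.004,0],[0,0,0],-1],
    [[0,0.004,0],[0,0,0],-1],
  ],
)

```text
t: 8.03
ee_pos: [467.3, 329.1, 72.0]
orientation: [-1.978, -2.441, 0.001]
ft_force: [-1.4, 0.1, -1.4]
width: 26.1
grasp_force: 29.6
```

```bash
python3 -c "
from h import *
state(3)"
```

```text
t 8.18 blank xy -33.33 149.97 z 72.0 yaw 101.96 F ex,ey,z -1.08 0.1 -2.07 M ey,ex 0.29 -0.01 std 0.21
```

Request:
step_arm(
  deltas=[
    [[0,0.002,0],[0,0,0],-1],
    [[0,0.002,0],[0,0,0],-1],
    [[0,0.002,0],[0,0,0],-1],
  ],
)

```text
t: 8.43
ee_pos: [467.5, 329.0, 72.0]
orientation: [-1.978, -2.44, 0.002]
ft_force: [-4.1, -0.6, 0.4]
width: 26.3
grasp_force: 29.6
```

```bash
python3 -c "
from h import *
state(3)"
```

```text
t 8.58 blank xy -33.15 149.91 z 71.9 yaw 101.96 F ex,ey,z -4.79 0.57 0.5 M ey,ex 1.03 0.11 std 0.32
```

```bash
cat > nxt.py <<'E'
# usage: nxt.py first|m s1 : measure (m), then propose rows to arc s1
import sys,json,os
from h import *
from workcell import get_obs,get_image
e,h,n,s=hubpath()
at=lambda q,A:np.array([np.interp(q,s,A[:,0]),np.interp(q,s,A[:,1])])
S=json.load(open("st.json")) if os.path.exists("st.json") else dict(s=0,p=1.0,cmd=[-32.4,150.])
L=[]
for k in range(2):
    get_image("wrist");L.append(get_obs())
F=np.mean([q["ft_force"][:2] for q in L],0);M=np.mean([q["moment"][:2] for q in L],0);o=L[-1]
f=np.array([F@ex,F@ey]);fm=np.array([-(M@ey+.1)/.23,(M@ex+.04)/.23]);nn=at(S["s"],n)
Fn=(f@nn+2*fm@nn)/3;t=np.array([nn[1],-nn[0]])
p1=float(np.clip(S["p"]+.75*(5.5-Fn)/6,S["p"]-.7,S["p"]+.7))
s1=float(sys.argv[1]);N=int(sys.argv[2]) if len(sys.argv)>2 else 8;rows=[]
for k in range(1,N+1):
    q=S["s"]+(s1-S["s"])*k/N;p=S["p"]+(p1-S["p"])*min(1,k/(N/2));c=at(q,h)-at(q,n)*p
    rows.append(((c-np.array(S["cmd"]))/300)[::-1].round(3).tolist())
d=o["ee_pos"][:2]-mid
print("t",round(o["t"],2),"s",S["s"],"Fn",Fn.round(2),"F",f.dot(nn).round(2),"M",fm.dot(nn).round(2),"tang",fm.dot(t).round(2),"p",round(S["p"],2),"->",round(p1,2),"z",o["ee_pos"][2].round(1),"lag",(d@ex-S["cmd"][0]).round(2),(d@ey-S["cmd"][1]).round(2),"w",o["width"].round(1))
print(rows)
S["cmd"]=(np.array(S["cmd"])+300*np.array(rows[-1])[::-1]).tolist();S["s"]=s1;S["p"]=p1;json.dump(S,open("st.json","w"))
E
python3 nxt.py 10
```

```text
Traceback (most recent call last):
  File "nxt.py", line 20, in <module>
    print("t",round(o["t"],2),"s",S["s"],"Fn",Fn.round(2),"F",f.dot(nn).round(2),"M",fm.dot(nn).round(2),"tang",fm.dot(t).round(2),"p",round(S["p"],2),"->",round(p1,2),"z",o["ee_pos"][2].round(1),"lag",(d@ex-S["cmd"][0]).round(2),(d@ey-S["cmd"][1]).round(2),"w",o["width"].round(1))
                                                                                                                                                                                                                                                                      ^^^^^^^^^^^^^^^^
AttributeError: 'float' object has no attribute 'round'
```

```bash
sed -i 's/,o\["width"\].round(1)/,round(o["width"],1)/' nxt.py; python3 nxt.py 10
```

```text
t 8.78 s 0 Fn 4.95 F 5.18 M 4.83 tang 0.54 p 1.0 -> 1.07 z 72.0 lag -0.72 -0.09 w 26.2
[[-0.003, 0.0], [-0.007, 0.0], [-0.011, 0.0], [-0.014, 0.0], [-0.018, -0.0], [-0.022, -0.0], [-0.025, -0.001], [-0.029, -0.001]]
```

Request:
step_arm(
  deltas=[
    [[-0.003,0,0],[0,0,0],-1],
    [[-0.007,0,0],[0,0,0],-1],
    [[-0.011,0,0],[0,0,0],-1],
    [[-0.014,0,0],[0,0,0],-1],
    [[-0.018,0,0],[0,0,0],-1],
    [[-0.022,0,0],[0,0,0],-1],
    [[-0.025,-0.001,0],[0,0,0],-1],
    [[-0.029,-0.001,0],[0,0,0],-1],
  ],
)

```text
t: 9.45
ee_pos: [469.1, 320.6, 71.9]
orientation: [-1.978, -2.44, 0.001]
ft_force: [-4.4, 1.4, -0.1]
width: 25.9
grasp_force: 29.6
```

```bash
python3 nxt.py 22
```

```text
t 9.55 s 10.0 Fn 4.8 F 4.64 M 4.88 tang 0.55 p 1.07 -> 1.16 z 71.9 lag -0.66 -0.17 w 26.2
[[-0.004, -0.0], [-0.008, -0.0], [-0.012, -0.001], [-0.016, -0.001], [-0.02, -0.002], [-0.024, -0.003], [-0.028, -0.003], [-0.032, -0.004]]
```

Request:
step_arm(
  deltas=[
    [[-0.004,0,0],[0,0,0],-1],
    [[-0.008,0,0],[0,0,0],-1],
    [[-0.012,-0.001,0],[0,0,0],-1],
    [[-0.016,-0.001,0],[0,0,0],-1],
    [[-0.02,-0.002,0],[0,0,0],-1],
    [[-0.024,-0.003,0],[0,0,0],-1],
    [[-0.028,-0.003,0],[0,0,0],-1],
    [[-0.032,-0.004,0],[0,0,0],-1],
  ],
)

```text
t: 10.22
ee_pos: [470.1, 311.0, 71.9]
orientation: [-1.978, -2.44, 0.001]
ft_force: [-5.0, 1.8, -1.6]
width: 26.2
grasp_force: 29.6
```

```bash
python3 nxt.py 34
```

```text
t 10.32 s 22.0 Fn 4.88 F 5.03 M 4.8 tang 0.34 p 1.16 -> 1.23 z 71.9 lag -0.47 -0.16 w 26.1
[[-0.004, -0.001], [-0.008, -0.002], [-0.012, -0.003], [-0.016, -0.004], [-0.019, -0.005], [-0.023, -0.006], [-0.027, -0.007], [-0.03, -0.009]]
```

Request:
step_arm(
  deltas=[
    [[-0.004,-0.001,0],[0,0,0],-1],
    [[-0.008,-0.002,0],[0,0,0],-1],
    [[-0.012,-0.003,0],[0,0,0],-1],
    [[-0.016,-0.004,0],[0,0,0],-1],
    [[-0.019,-0.005,0],[0,0,0],-1],
    [[-0.023,-0.006,0],[0,0,0],-1],
    [[-0.027,-0.007,0],[0,0,0],-1],
    [[-0.03,-0.009,0],[0,0,0],-1],
  ],
)

```text
t: 10.98
ee_pos: [469.7, 301.6, 72.0]
orientation: [-1.978, -2.441, -0.0]
ft_force: [-4.2, 1.6, -4.3]
width: 25.7
grasp_force: 29.6
```

```bash
python3 nxt.py 46 10
```

```text
t 11.08 s 34.0 Fn 3.83 F 3.81 M 3.84 tang 0.35 p 1.23 -> 1.44 z 71.9 lag -0.11 -0.15 w 26.2
[[-0.003, -0.001], [-0.006, -0.002], [-0.009, -0.003], [-0.012, -0.004], [-0.015, -0.005], [-0.018, -0.007], [-0.022, -0.008], [-0.025, -0.01], [-0.028, -0.011], [-0.031, -0.013]]
```

Request:
step_arm(
  deltas=[
    [[-0.003,0,0],[0,0,0],-1],
    [[-0.006,-0.001,0],[0,0,0],-1],
    [[-0.009,-0.002,0],[0,0,0],-1],
    [[-0.012,-0.003,0],[0,0,0],-1],
    [[-0.015,-0.004,0],[0,0,0],-1],
    [[-0.018,-0.006,0],[0,0,0],-1],
    [[-0.022,-0.007,0],[0,0,0],-1],
    [[-0.025,-0.009,0],[0,0,0],-1],
    [[-0.028,-0.01,0],[0,0,0],-1],
    [[-0.031,-0.012,0],[0,0,0],-1],
  ],
)

```text
t: 11.92
ee_pos: [467.9, 292.0, 72.0]
orientation: [-1.978, -2.44, 0.0]
ft_force: [-4.8, 2.8, -3.5]
width: 26.1
grasp_force: 29.9
```

```bash
python3 - <<'E'
import json
S=json.load(open("st.json"));S["cmd"][0]+=.3;S["p"]+=.26;json.dump(S,open("st.json","w"))
E
sed -i 's/(5.5-Fn)/(6-Fn)/;s/+.75\*/+.9*/' nxt.py; python3 nxt.py 57
```

```text
t 12.02 s 46.0 Fn 5.16 F 5.19 M 5.15 tang 0.58 p 1.7 -> 1.83 z 72.0 lag -0.28 0.06 w 26.0
[[-0.004, -0.002], [-0.008, -0.004], [-0.011, -0.006], [-0.015, -0.008], [-0.019, -0.01], [-0.022, -0.012], [-0.026, -0.014], [-0.03, -0.017]]
```

Request:
step_arm(
  deltas=[
    [[-0.004,-0.002,0],[0,0,0],-1],
    [[-0.008,-0.004,0],[0,0,0],-1],
    [[-0.011,-0.006,0],[0,0,0],-1],
    [[-0.015,-0.008,0],[0,0,0],-1],
    [[-0.019,-0.01,0],[0,0,0],-1],
    [[-0.022,-0.012,0],[0,0,0],-1],
    [[-0.026,-0.014,0],[0,0,0],-1],
    [[-0.03,-0.017,0],[0,0,0],-1],
  ],
)

```text
t: 12.68
ee_pos: [465.0, 282.2, 72.0]
orientation: [-1.978, -2.441, -0.001]
ft_force: [-3.7, 2.6, -4.2]
width: 26.1
grasp_force: 29.9
```

```bash
python3 nxt.py 69 9
```

```text
t 12.78 s 57.0 Fn 4.34 F 4.12 M 4.45 tang 0.54 p 1.83 -> 2.08 z 72.0 lag -0.12 -0.01 w 25.7
[[-0.004, -0.002], [-0.008, -0.004], [-0.011, -0.006], [-0.015, -0.008], [-0.019, -0.01], [-0.023, -0.012], [-0.027, -0.015], [-0.031, -0.017], [-0.035, -0.019]]
```

Request:
step_arm(
  deltas=[
    [[-0.004,-0.001,0],[0,0,0],-1],
    [[-0.008,-0.003,0],[0,0,0],-1],
    [[-0.011,-0.005,0],[0,0,0],-1],
    [[-0.015,-0.007,0],[0,0,0],-1],
    [[-0.019,-0.009,0],[0,0,0],-1],
    [[-0.023,-0.011,0],[0,0,0],-1],
    [[-0.027,-0.014,0],[0,0,0],-1],
    [[-0.031,-0.016,0],[0,0,0],-1],
    [[-0.035,-0.018,0],[0,0,0],-1],
  ],
)

```text
t: 13.53
ee_pos: [461.2, 270.7, 72.0]
orientation: [-1.978, -2.44, 0.001]
ft_force: [-7.2, 4.0, -2.4]
width: 26.1
grasp_force: 29.9
```

```bash
python3 - <<'E'
import json
S=json.load(open("st.json"));S["cmd"][0]+=.3;S["p"]+=.26;json.dump(S,open("st.json","w"))
E
python3 nxt.py 81 9
```

```text
t 13.63 s 69.0 Fn 7.0 F 6.87 M 7.07 tang 0.84 p 2.34 -> 2.19 z 72.0 lag -0.84 0.12 w 26.2
[[-0.004, -0.003], [-0.008, -0.006], [-0.012, -0.008], [-0.016, -0.01], [-0.02, -0.013], [-0.024, -0.015], [-0.029, -0.018], [-0.033, -0.02], [-0.037, -0.022]]
```

Request:
step_arm(
  deltas=[
    [[-0.004,-0.003,0],[0,0,0],-1],
    [[-0.008,-0.006,0],[0,0,0],-1],
    [[-0.012,-0.008,0],[0,0,0],-1],
    [[-0.016,-0.01,0],[0,0,0],-1],
    [[-0.02,-0.013,0],[0,0,0],-1],
    [[-0.024,-0.015,0],[0,0,0],-1],
    [[-0.029,-0.018,0],[0,0,0],-1],
    [[-0.033,-0.02,0],[0,0,0],-1],
    [[-0.037,-0.022,0],[0,0,0],-1],
  ],
)

```text
t: 14.38
ee_pos: [457.0, 258.4, 72.0]
orientation: [-1.978, -2.44, 0.001]
ft_force: [-6.5, 3.0, -2.1]
width: 25.7
grasp_force: 29.9
```

```bash
python3 nxt.py 92 11
```

```text
t 14.48 s 81.0 Fn 6.74 F 6.64 M 6.8 tang 0.84 p 2.19 -> 2.08 z 72.0 lag -0.87 0.05 w 25.7
[[-0.004, -0.002], [-0.007, -0.004], [-0.01, -0.005], [-0.014, -0.007], [-0.017, -0.009], [-0.021, -0.011], [-0.024, -0.012], [-0.028, -0.014], [-0.031, -0.015], [-0.035, -0.017], [-0.039, -0.018]]
```

Request:
step_arm(
  deltas=[
    [[-0.004,-0.002,0],[0,0,0],-1],
    [[-0.007,-0.004,0],[0,0,0],-1],
    [[-0.01,-0.005,0],[0,0,0],-1],
    [[-0.014,-0.007,0],[0,0,0],-1],
    [[-0.017,-0.009,0],[0,0,0],-1],
    [[-0.021,-0.011,0],[0,0,0],-1],
    [[-0.024,-0.012,0],[0,0,0],-1],
    [[-0.028,-0.014,0],[0,0,0],-1],
    [[-0.031,-0.015,0],[0,0,0],-1],
    [[-0.035,-0.017,0],[0,0,0],-1],
    [[-0.039,-0.018,0],[0,0,0],-1],
  ],
)

```text
t: 15.4
ee_pos: [453.8, 245.6, 72.0]
orientation: [-1.977, -2.44, 0.003]
ft_force: [-8.2, 3.2, -0.9]
width: 25.8
grasp_force: 30.0
```

```bash
python3 nxt.py 101 9
```

```text
t 15.5 s 92.0 Fn 7.46 F 7.99 M 7.19 tang 0.73 p 2.08 -> 1.86 z 72.0 lag -1.22 -0.15 w 25.7
[[-0.004, -0.002], [-0.007, -0.003], [-0.011, -0.005], [-0.015, -0.006], [-0.019, -0.008], [-0.023, -0.009], [-0.027, -0.01], [-0.031, -0.011], [-0.035, -0.012]]
```

Request:
step_arm(
  deltas=[
    [[-0.004,-0.002,0],[0,0,0],-1],
    [[-0.007,-0.004,0],[0,0,0],-1],
    [[-0.011,-0.006,0],[0,0,0],-1],
    [[-0.015,-0.007,0],[0,0,0],-1],
    [[-0.019,-0.009,0],[0,0,0],-1],
    [[-0.023,-0.01,0],[0,0,0],-1],
    [[-0.027,-0.011,0],[0,0,0],-1],
    [[-0.031,-0.012,0],[0,0,0],-1],
    [[-0.035,-0.013,0],[0,0,0],-1],
  ],
)

```text
t: 16.25
ee_pos: [452.5, 234.4, 72.0]
orientation: [-1.977, -2.44, 0.002]
ft_force: [-6.4, 2.0, -1.5]
width: 25.9
grasp_force: 30.0
```

```bash
cat > adj.py <<'E'
import json,sys
S=json.load(open("st.json"));d=float(sys.argv[1]);S["cmd"][0]+=.3*d;S["p"]+=.3*d;json.dump(S,open("st.json","w"))
E
python3 adj.py -1; python3 nxt.py 110 10
```

```text
t 16.35 s 101.0 Fn 5.75 F 6.07 M 5.59 tang 0.43 p 1.56 -> 1.59 z 72.0 lag -0.9 -0.36 w 25.7
[[-0.004, -0.001], [-0.008, -0.002], [-0.012, -0.002], [-0.016, -0.003], [-0.02, -0.003], [-0.024, -0.004], [-0.028, -0.004], [-0.032, -0.005], [-0.036, -0.005], [-0.04, -0.005]]
```

Request:
step_arm(
  deltas=[
    [[-0.004,-0.001,0],[0,0,0],-1],
    [[-0.008,-0.002,0],[0,0,0],-1],
    [[-0.012,-0.002,0],[0,0,0],-1],
    [[-0.016,-0.003,0],[0,0,0],-1],
    [[-0.02,-0.003,0],[0,0,0],-1],
    [[-0.024,-0.004,0],[0,0,0],-1],
    [[-0.028,-0.004,0],[0,0,0],-1],
    [[-0.032,-0.005,0],[0,0,0],-1],
    [[-0.036,-0.005,0],[0,0,0],-1],
    [[-0.04,-0.005,0],[0,0,0],-1],
  ],
)

```text
t: 17.18
ee_pos: [453.5, 222.1, 72.0]
orientation: [-1.977, -2.441, 0.003]
ft_force: [-5.6, -0.1, -0.5]
width: 25.8
grasp_force: 30.0
```

```bash
python3 nxt.py 118 10
```

```text
t 17.28 s 110.0 Fn 5.37 F 5.55 M 5.28 tang 0.46 p 1.59 -> 1.69 z 72.0 lag -0.93 -0.57 w 25.8
[[-0.004, -0.0], [-0.007, -0.0], [-0.011, -0.0], [-0.015, -0.0], [-0.019, 0.0], [-0.022, 0.0], [-0.026, 0.001], [-0.03, 0.001], [-0.034, 0.002], [-0.037, 0.002]]
```

Request:
step_arm(
  deltas=[
    [[-0.004,0,0],[0,0,0],-1],
    [[-0.007,0,0],[0,0,0],-1],
    [[-0.011,0,0],[0,0,0],-1],
    [[-0.015,0,0],[0,0,0],-1],
    [[-0.019,0,0],[0,0,0],-1],
    [[-0.022,0,0],[0,0,0],-1],
    [[-0.026,0.001,0],[0,0,0],-1],
    [[-0.03,0.001,0],[0,0,0],-1],
    [[-0.034,0.002,0],[0,0,0],-1],
    [[-0.037,0.002,0],[0,0,0],-1],
  ],
)

```text
t: 18.12
ee_pos: [456.6, 211.3, 72.0]
orientation: [-1.977, -2.441, 0.003]
ft_force: [-4.9, -0.7, -2.3]
width: 25.9
grasp_force: 30.0
```

```bash
python3 nxt.py 126 10
```

```text
t 18.22 s 118.0 Fn 5.05 F 5.06 M 5.05 tang 0.02 p 1.69 -> 1.83 z 71.9 lag -0.69 -0.57 w 25.7
[[-0.004, 0.001], [-0.008, 0.002], [-0.011, 0.003], [-0.015, 0.003], [-0.019, 0.005], [-0.022, 0.006], [-0.026, 0.007], [-0.029, 0.008], [-0.033, 0.009], [-0.037, 0.01]]
```

Request:
step_arm(
  deltas=[
    [[-0.004,0.001,0],[0,0,0],-1],
    [[-0.008,0.002,0],[0,0,0],-1],
    [[-0.011,0.003,0],[0,0,0],-1],
    [[-0.015,0.004,0],[0,0,0],-1],
    [[-0.019,0.006,0],[0,0,0],-1],
    [[-0.022,0.007,0],[0,0,0],-1],
    [[-0.026,0.008,0],[0,0,0],-1],
    [[-0.029,0.009,0],[0,0,0],-1],
    [[-0.033,0.01,0],[0,0,0],-1],
    [[-0.037,0.011,0],[0,0,0],-1],
  ],
)

```text
t: 19.05
ee_pos: [462.0, 201.1, 72.0]
orientation: [-1.977, -2.441, 0.003]
ft_force: [-5.8, -2.0, -1.9]
width: 25.8
grasp_force: 30.0
```

```bash
python3 adj.py 1; python3 nxt.py 134 9
```

```text
t 19.15 s 126.0 Fn 5.07 F 4.96 M 5.12 tang 0.59 p 2.13 -> 2.27 z 71.9 lag -0.78 -0.66 w 25.9
[[-0.003, 0.002], [-0.007, 0.003], [-0.01, 0.005], [-0.014, 0.007], [-0.017, 0.009], [-0.021, 0.01], [-0.024, 0.012], [-0.028, 0.014], [-0.031, 0.016]]
```

Request:
step_arm(
  deltas=[
    [[-0.003,0.002,0],[0,0,0],-1],
    [[-0.007,0.003,0],[0,0,0],-1],
    [[-0.01,0.005,0],[0,0,0],-1],
    [[-0.014,0.007,0],[0,0,0],-1],
    [[-0.017,0.009,0],[0,0,0],-1],
    [[-0.021,0.01,0],[0,0,0],-1],
    [[-0.024,0.012,0],[0,0,0],-1],
    [[-0.028,0.014,0],[0,0,0],-1],
    [[-0.031,0.016,0],[0,0,0],-1],
  ],
)

```text
t: 19.9
ee_pos: [468.6, 192.7, 71.9]
orientation: [-1.977, -2.441, 0.003]
ft_force: [-4.6, -3.1, -1.6]
width: 25.8
grasp_force: 30.0
```

```bash
python3 nxt.py 144 10
```

```text
t 20.0 s 134.0 Fn 5.96 F 6.22 M 5.83 tang 0.63 p 2.27 -> 2.28 z 71.9 lag -0.88 -0.84 w 26.1
[[-0.004, 0.002], [-0.007, 0.004], [-0.01, 0.006], [-0.014, 0.009], [-0.017, 0.011], [-0.02, 0.013], [-0.024, 0.015], [-0.027, 0.018], [-0.03, 0.02], [-0.033, 0.022]]
```

Request:
step_arm(
  deltas=[
    [[-0.004,0.002,0],[0,0,0],-1],
    [[-0.007,0.004,0],[0,0,0],-1],
    [[-0.01,0.006,0],[0,0,0],-1],
    [[-0.014,0.009,0],[0,0,0],-1],
    [[-0.017,0.011,0],[0,0,0],-1],
    [[-0.02,0.013,0],[0,0,0],-1],
    [[-0.024,0.015,0],[0,0,0],-1],
    [[-0.027,0.018,0],[0,0,0],-1],
    [[-0.03,0.02,0],[0,0,0],-1],
    [[-0.033,0.022,0],[0,0,0],-1],
  ],
)

```text
t: 20.83
ee_pos: [477.1, 184.3, 71.9]
orientation: [-1.977, -2.441, 0.004]
ft_force: [-5.8, -3.0, -2.1]
width: 25.8
grasp_force: 30.0
```

```bash
python3 nxt.py 156 10
```

```text
t 20.93 s 144.0 Fn 5.81 F 5.5 M 5.96 tang 0.86 p 2.28 -> 2.31 z 71.9 lag -0.82 -0.95 w 25.7
[[-0.003, 0.003], [-0.007, 0.006], [-0.01, 0.009], [-0.014, 0.011], [-0.017, 0.014], [-0.021, 0.017], [-0.024, 0.02], [-0.027, 0.022], [-0.03, 0.025], [-0.033, 0.028]]
```

Steady at about 5.8 N, so I'll continue with slightly longer segments.

Request:
step_arm(
  deltas=[
    [[-0.003,0.003,0],[0,0,0],-1],
    [[-0.007,0.006,0],[0,0,0],-1],
    [[-0.01,0.009,0],[0,0,0],-1],
    [[-0.014,0.011,0],[0,0,0],-1],
    [[-0.017,0.014,0],[0,0,0],-1],
    [[-0.021,0.017,0],[0,0,0],-1],
    [[-0.024,0.02,0],[0,0,0],-1],
    [[-0.027,0.022,0],[0,0,0],-1],
    [[-0.03,0.025,0],[0,0,0],-1],
    [[-0.033,0.028,0],[0,0,0],-1],
  ],
)

```text
t: 21.77
ee_pos: [487.2, 176.2, 71.9]
orientation: [-1.977, -2.441, 0.005]
ft_force: [-6.8, -4.9, -0.5]
width: 25.8
grasp_force: 30.0
```

```bash
python3 nxt.py 168 10
```

```text
t 21.87 s 156.0 Fn 6.82 F 6.95 M 6.75 tang 0.85 p 2.31 -> 2.18 z 71.9 lag -1.0 -1.15 w 26.0
[[-0.004, 0.003], [-0.007, 0.005], [-0.01, 0.008], [-0.013, 0.011], [-0.016, 0.014], [-0.019, 0.016], [-0.022, 0.019], [-0.025, 0.022], [-0.028, 0.024], [-0.031, 0.027]]
```

Request:
step_arm(
  deltas=[
    [[-0.004,0.003,0],[0,0,0],-1],
    [[-0.007,0.005,0],[0,0,0],-1],
    [[-0.01,0.008,0],[0,0,0],-1],
    [[-0.013,0.011,0],[0,0,0],-1],
    [[-0.016,0.014,0],[0,0,0],-1],
    [[-0.019,0.016,0],[0,0,0],-1],
    [[-0.022,0.019,0],[0,0,0],-1],
    [[-0.025,0.022,0],[0,0,0],-1],
    [[-0.028,0.024,0],[0,0,0],-1],
    [[-0.031,0.027,0],[0,0,0],-1],
  ],
)

```text
t: 22.7
ee_pos: [497.2, 168.8, 71.9]
orientation: [-1.977, -2.441, 0.004]
ft_force: [-4.5, -4.2, -1.3]
width: 25.9
grasp_force: 30.0
```

```bash
python3 nxt.py 181 10
```

```text
t 22.8 s 168.0 Fn 6.27 F 6.56 M 6.13 tang 0.68 p 2.18 -> 2.14 z 71.9 lag -0.76 -1.09 w 26.1
[[-0.003, 0.003], [-0.007, 0.006], [-0.01, 0.009], [-0.013, 0.011], [-0.016, 0.014], [-0.019, 0.017], [-0.022, 0.02], [-0.025, 0.023], [-0.028, 0.025], [-0.032, 0.028]]
```

Request:
step_arm(
  deltas=[
    [[-0.003,0.003,0],[0,0,0],-1],
    [[-0.007,0.006,0],[0,0,0],-1],
    [[-0.01,0.009,0],[0,0,0],-1],
    [[-0.013,0.011,0],[0,0,0],-1],
    [[-0.016,0.014,0],[0,0,0],-1],
    [[-0.019,0.017,0],[0,0,0],-1],
    [[-0.022,0.02,0],[0,0,0],-1],
    [[-0.025,0.023,0],[0,0,0],-1],
    [[-0.028,0.025,0],[0,0,0],-1],
    [[-0.032,0.028,0],[0,0,0],-1],
  ],
)

```text
t: 23.63
ee_pos: [507.6, 161.3, 71.9]
orientation: [1.977, 2.441, -0.003]
ft_force: [-3.1, -3.6, -2.5]
width: 26.0
grasp_force: 30.0
```

```bash
python3 nxt.py 195 10
```

```text
t 23.73 s 181.0 Fn 5.38 F 5.49 M 5.33 tang 0.46 p 2.14 -> 2.23 z 71.9 lag -0.56 -1.03 w 25.6
[[-0.003, 0.003], [-0.006, 0.006], [-0.009, 0.008], [-0.013, 0.011], [-0.016, 0.014], [-0.019, 0.017], [-0.023, 0.019], [-0.026, 0.022], [-0.029, 0.024], [-0.033, 0.027]]
```

Request:
step_arm(
  deltas=[
    [[-0.003,0.003,0],[0,0,0],-1],
    [[-0.006,0.006,0],[0,0,0],-1],
    [[-0.009,0.009,0],[0,0,0],-1],
    [[-0.013,0.012,0],[0,0,0],-1],
    [[-0.016,0.015,0],[0,0,0],-1],
    [[-0.019,0.018,0],[0,0,0],-1],
    [[-0.023,0.02,0],[0,0,0],-1],
    [[-0.026,0.023,0],[0,0,0],-1],
    [[-0.029,0.025,0],[0,0,0],-1],
    [[-0.033,0.028,0],[0,0,0],-1],
  ],
)

```text
t: 24.57
ee_pos: [517.7, 153.3, 71.9]
orientation: [-1.977, -2.441, 0.004]
ft_force: [-4.5, -3.3, -1.8]
width: 25.9
grasp_force: 30.0
```

```bash
python3 adj.py 1; python3 nxt.py 208 9
```

```text
t 24.67 s 195.0 Fn 5.91 F 5.9 M 5.92 tang 0.59 p 2.53 -> 2.55 z 71.9 lag -0.77 -1.03 w 26.0
[[-0.002, 0.002], [-0.006, 0.004], [-0.009, 0.007], [-0.012, 0.009], [-0.016, 0.011], [-0.019, 0.013], [-0.023, 0.015], [-0.026, 0.017], [-0.029, 0.019]]
```

Request:
step_arm(
  deltas=[
    [[-0.002,0.002,0],[0,0,0],-1],
    [[-0.006,0.004,0],[0,0,0],-1],
    [[-0.009,0.007,0],[0,0,0],-1],
    [[-0.012,0.009,0],[0,0,0],-1],
    [[-0.016,0.011,0],[0,0,0],-1],
    [[-0.019,0.013,0],[0,0,0],-1],
    [[-0.023,0.015,0],[0,0,0],-1],
    [[-0.026,0.017,0],[0,0,0],-1],
    [[-0.029,0.019,0],[0,0,0],-1],
  ],
)

```text
t: 25.42
ee_pos: [524.7, 146.0, 71.8]
orientation: [-1.977, -2.441, 0.004]
ft_force: [-6.0, -3.0, -0.8]
width: 25.9
grasp_force: 30.0
```

```bash
python3 nxt.py 222 9
```

```text
t 25.52 s 208.0 Fn 6.2 F 6.2 M 6.2 tang 0.8 p 2.55 -> 2.52 z 71.8 lag -1.14 -0.9 w 25.7
[[-0.004, 0.002], [-0.007, 0.003], [-0.01, 0.005], [-0.014, 0.006], [-0.017, 0.008], [-0.02, 0.009], [-0.023, 0.01], [-0.026, 0.01], [-0.029, 0.011]]
```

Request:
step_arm(
  deltas=[
    [[-0.004,0.002,0],[0,0,0],-1],
    [[-0.007,0.003,0],[0,0,0],-1],
    [[-0.01,0.005,0],[0,0,0],-1],
    [[-0.014,0.006,0],[0,0,0],-1],
    [[-0.017,0.008,0],[0,0,0],-1],
    [[-0.02,0.009,0],[0,0,0],-1],
    [[-0.023,0.01,0],[0,0,0],-1],
    [[-0.026,0.01,0],[0,0,0],-1],
    [[-0.029,0.011,0],[0,0,0],-1],
  ],
)

```text
t: 26.27
ee_pos: [529.4, 138.4, 71.8]
orientation: [-1.977, -2.44, 0.005]
ft_force: [-7.1, -1.6, -0.3]
width: 26.0
grasp_force: 30.0
```

```bash
python3 nxt.py 235 9
```

```text
t 26.37 s 222.0 Fn 6.98 F 7.59 M 6.67 tang 0.9 p 2.52 -> 2.37 z 71.8 lag -1.54 -0.6 w 26.0
[[-0.003, 0.0], [-0.006, 0.001], [-0.009, 0.001], [-0.012, 0.001], [-0.015, 0.001], [-0.018, 0.001], [-0.021, 0.001], [-0.024, 0.001], [-0.028, 0.0]]
```

Request:
step_arm(
  deltas=[
    [[-0.003,0,0],[0,0,0],-1],
    [[-0.006,0,0],[0,0,0],-1],
    [[-0.009,0,0],[0,0,0],-1],
    [[-0.012,0,0],[0,0,0],-1],
    [[-0.015,0,0],[0,0,0],-1],
    [[-0.018,0,0],[0,0,0],-1],
    [[-0.021,0,0],[0,0,0],-1],
    [[-0.024,0,0],[0,0,0],-1],
    [[-0.028,-0.001,0],[0,0,0],-1],
  ],
)

```text
t: 27.12
ee_pos: [531.2, 130.6, 71.8]
orientation: [-1.977, -2.44, 0.003]
ft_force: [-5.1, 0.3, -2.9]
width: 25.8
grasp_force: 30.0
```

```bash
python3 adj.py -1; python3 nxt.py 247 9
```

```text
t 27.22 s 235.0 Fn 5.85 F 5.86 M 5.85 tang 0.81 p 2.07 -> 2.09 z 71.8 lag -1.17 -0.26 w 26.0
[[-0.003, -0.0], [-0.006, -0.001], [-0.009, -0.001], [-0.013, -0.002], [-0.016, -0.003], [-0.019, -0.003], [-0.023, -0.004], [-0.026, -0.005], [-0.03, -0.006]]
```

Request:
step_arm(
  deltas=[
    [[-0.003,0,0],[0,0,0],-1],
    [[-0.006,-0.001,0],[0,0,0],-1],
    [[-0.009,-0.001,0],[0,0,0],-1],
    [[-0.013,-0.002,0],[0,0,0],-1],
    [[-0.016,-0.003,0],[0,0,0],-1],
    [[-0.019,-0.003,0],[0,0,0],-1],
    [[-0.023,-0.004,0],[0,0,0],-1],
    [[-0.026,-0.005,0],[0,0,0],-1],
    [[-0.03,-0.006,0],[0,0,0],-1],
  ],
)

```text
t: 27.97
ee_pos: [531.1, 121.6, 71.8]
orientation: [-1.977, -2.439, 0.003]
ft_force: [-6.1, 1.4, -1.2]
width: 25.7
grasp_force: 30.0
```

```bash
python3 nxt.py 259 9
```

```text
t 28.07 s 247.0 Fn 6.59 F 7.14 M 6.32 tang 0.76 p 2.09 -> 2.0 z 71.7 lag -1.36 -0.05 w 25.9
[[-0.004, -0.001], [-0.007, -0.003], [-0.011, -0.004], [-0.015, -0.005], [-0.018, -0.006], [-0.022, -0.008], [-0.026, -0.009], [-0.03, -0.011], [-0.034, -0.012]]
```

Request:
step_arm(
  deltas=[
    [[-0.004,-0.001,0],[0,0,0],-1],
    [[-0.007,-0.003,0],[0,0,0],-1],
    [[-0.011,-0.004,0],[0,0,0],-1],
    [[-0.015,-0.005,0],[0,0,0],-1],
    [[-0.018,-0.006,0],[0,0,0],-1],
    [[-0.022,-0.008,0],[0,0,0],-1],
    [[-0.026,-0.009,0],[0,0,0],-1],
    [[-0.03,-0.011,0],[0,0,0],-1],
    [[-0.034,-0.012,0],[0,0,0],-1],
  ],
)

```text
t: 28.82
ee_pos: [529.5, 111.0, 71.7]
orientation: [-1.977, -2.439, 0.003]
ft_force: [-6.9, 2.4, -2.2]
width: 26.0
grasp_force: 30.0
```

```bash
python3 nxt.py 272 10
```

```text
t 28.92 s 259.0 Fn 6.99 F 7.18 M 6.89 tang 0.88 p 2.0 -> 1.85 z 71.8 lag -1.42 0.06 w 26.2
[[-0.004, -0.002], [-0.008, -0.003], [-0.012, -0.005], [-0.016, -0.006], [-0.02, -0.008], [-0.024, -0.01], [-0.028, -0.011], [-0.032, -0.013], [-0.036, -0.014], [-0.04, -0.016]]
```

Request:
step_arm(
  deltas=[
    [[-0.004,-0.002,0],[0,0,0],-1],
    [[-0.008,-0.003,0],[0,0,0],-1],
    [[-0.012,-0.005,0],[0,0,0],-1],
    [[-0.016,-0.007,0],[0,0,0],-1],
    [[-0.02,-0.009,0],[0,0,0],-1],
    [[-0.024,-0.011,0],[0,0,0],-1],
    [[-0.028,-0.012,0],[0,0,0],-1],
    [[-0.032,-0.014,0],[0,0,0],-1],
    [[-0.036,-0.015,0],[0,0,0],-1],
    [[-0.04,-0.017,0],[0,0,0],-1],
  ],
)

```text
t: 29.75
ee_pos: [527.2, 98.2, 71.8]
orientation: [-1.977, -2.439, 0.003]
ft_force: [-7.1, 2.4, -2.5]
width: 25.9
grasp_force: 30.0
```

```bash
python3 adj.py -1; python3 nxt.py 285 11
```

```text
t 29.85 s 272.0 Fn 6.67 F 7.31 M 6.35 tang 0.61 p 1.55 -> 1.45 z 71.7 lag -1.29 0.02 w 25.9
[[-0.003, -0.001], [-0.007, -0.003], [-0.011, -0.004], [-0.015, -0.006], [-0.019, -0.007], [-0.023, -0.009], [-0.027, -0.01], [-0.03, -0.011], [-0.034, -0.013], [-0.039, -0.014], [-0.043, -0.016]]
```

Request:
step_arm(
  deltas=[
    [[-0.003,-0.001,0],[0,0,0],-1],
    [[-0.007,-0.003,0],[0,0,0],-1],
    [[-0.011,-0.005,0],[0,0,0],-1],
    [[-0.015,-0.007,0],[0,0,0],-1],
    [[-0.019,-0.008,0],[0,0,0],-1],
    [[-0.023,-0.01,0],[0,0,0],-1],
    [[-0.027,-0.011,0],[0,0,0],-1],
    [[-0.03,-0.012,0],[0,0,0],-1],
    [[-0.034,-0.014,0],[0,0,0],-1],
    [[-0.039,-0.015,0],[0,0,0],-1],
    [[-0.043,-0.017,0],[0,0,0],-1],
  ],
)

```text
t: 30.77
ee_pos: [525.3, 84.4, 71.8]
orientation: [-1.977, -2.44, 0.002]
ft_force: [-7.8, 1.7, -4.3]
width: 25.8
grasp_force: 30.0
```

```bash
python3 adj.py -1; python3 nxt.py 298 11
```

```text
t 30.87 s 285.0 Fn 4.99 F 4.8 M 5.09 tang 0.51 p 1.15 -> 1.31 z 71.8 lag -0.88 -0.15 w 25.9
[[-0.003, -0.001], [-0.008, -0.002], [-0.012, -0.003], [-0.016, -0.004], [-0.02, -0.006], [-0.025, -0.007], [-0.029, -0.008], [-0.034, -0.009], [-0.038, -0.01], [-0.043, -0.011], [-0.047, -0.012]]
```

Request:
step_arm(
  deltas=[
    [[-0.003,-0.001,0],[0,0,0],-1],
    [[-0.008,-0.002,0],[0,0,0],-1],
    [[-0.012,-0.003,0],[0,0,0],-1],
    [[-0.016,-0.004,0],[0,0,0],-1],
    [[-0.02,-0.006,0],[0,0,0],-1],
    [[-0.025,-0.007,0],[0,0,0],-1],
    [[-0.029,-0.008,0],[0,0,0],-1],
    [[-0.034,-0.009,0],[0,0,0],-1],
    [[-0.038,-0.01,0],[0,0,0],-1],
    [[-0.043,-0.011,0],[0,0,0],-1],
    [[-0.047,-0.012,0],[0,0,0],-1],
  ],
)

```text
t: 31.78
ee_pos: [524.8, 69.7, 71.8]
orientation: [-1.977, -2.44, 0.002]
ft_force: [-5.7, 1.4, -4.2]
width: 25.7
grasp_force: 30.0
```

```bash
python3 nxt.py 310 11
```

```text
t 31.88 s 298.0 Fn 5.12 F 5.2 M 5.08 tang -0.01 p 1.31 -> 1.44 z 71.8 lag -0.79 -0.26 w 26.0
[[-0.004, -0.001], [-0.009, -0.002], [-0.013, -0.002], [-0.017, -0.003], [-0.021, -0.004], [-0.026, -0.004], [-0.03, -0.005], [-0.034, -0.005], [-0.038, -0.006], [-0.042, -0.006], [-0.047, -0.006]]
```

Request:
step_arm(
  deltas=[
    [[-0.004,-0.001,0],[0,0,0],-1],
    [[-0.009,-0.002,0],[0,0,0],-1],
    [[-0.013,-0.002,0],[0,0,0],-1],
    [[-0.017,-0.003,0],[0,0,0],-1],
    [[-0.021,-0.004,0],[0,0,0],-1],
    [[-0.026,-0.004,0],[0,0,0],-1],
    [[-0.03,-0.005,0],[0,0,0],-1],
    [[-0.034,-0.005,0],[0,0,0],-1],
    [[-0.038,-0.006,0],[0,0,0],-1],
    [[-0.042,-0.006,0],[0,0,0],-1],
    [[-0.047,-0.006,0],[0,0,0],-1],
  ],
)

```text
t: 32.8
ee_pos: [526.1, 55.7, 71.9]
orientation: [-1.977, -2.44, 0.001]
ft_force: [-5.7, 0.9, -3.6]
width: 26.0
grasp_force: 30.0
```

```bash
python3 nxt.py 321 10
```

```text
t 32.9 s 310.0 Fn 5.31 F 5.16 M 5.38 tang 0.4 p 1.44 -> 1.54 z 71.9 lag -0.62 -0.27 w 25.9
[[-0.004, -0.001], [-0.008, -0.001], [-0.012, -0.001], [-0.016, -0.001], [-0.02, -0.001], [-0.024, -0.002], [-0.028, -0.002], [-0.032, -0.002], [-0.036, -0.002], [-0.04, -0.002]]
```

Request:
step_arm(
  deltas=[
    [[-0.004,-0.001,0],[0,0,0],-1],
    [[-0.008,-0.001,0],[0,0,0],-1],
    [[-0.012,-0.001,0],[0,0,0],-1],
    [[-0.016,-0.001,0],[0,0,0],-1],
    [[-0.02,-0.001,0],[0,0,0],-1],
    [[-0.024,-0.002,0],[0,0,0],-1],
    [[-0.028,-0.002,0],[0,0,0],-1],
    [[-0.032,-0.002,0],[0,0,0],-1],
    [[-0.036,-0.002,0],[0,0,0],-1],
    [[-0.04,-0.002,0],[0,0,0],-1],
  ],
)

```text
t: 33.73
ee_pos: [528.2, 43.8, 71.9]
orientation: [-1.977, -2.441, 0.001]
ft_force: [-5.0, 0.6, -4.0]
width: 26.1
grasp_force: 30.0
```

```bash
python3 nxt.py 329.2 8; python3 -c "
from h import *
state()
print(W(-34,-150))
from workcell import *
i=get_image('wrist');np.save('w3.npy',i,allow_pickle=True);save(i,'w3.png',s=1.5)
i=get_image('top');np.save('top3.npy',i,allow_pickle=True)
for c,s in blobs(i,(0,180,90),(6,255,255),(240,165,275,195)):print(c,s,ray(i,*c,44).round(1))
"; cat st.json
```

```text
t 33.83 s 321.0 Fn 5.05 F 5.1 M 5.03 tang 0.44 p 1.54 -> 1.68 z 71.9 lag -0.43 -0.33 w 25.9
[[-0.004, 0.0], [-0.008, 0.0], [-0.011, 0.0], [-0.015, 0.001], [-0.019, 0.001], [-0.022, 0.001], [-0.026, 0.001], [-0.029, 0.001]]
t 33.83 blank xy -32.83 -141.93 z 71.9 yaw 101.96 F ex,ey,z -4.6 -0.37 -4.42 M ey,ex 1.04 0.01 std 0.0
[528.75788728  35.46055094]
{"s": 329.2, "p": 1.6845237700601647, "cmd": [-32.10000000000003, -150.29999999999995]}
```

View pics/w3.png

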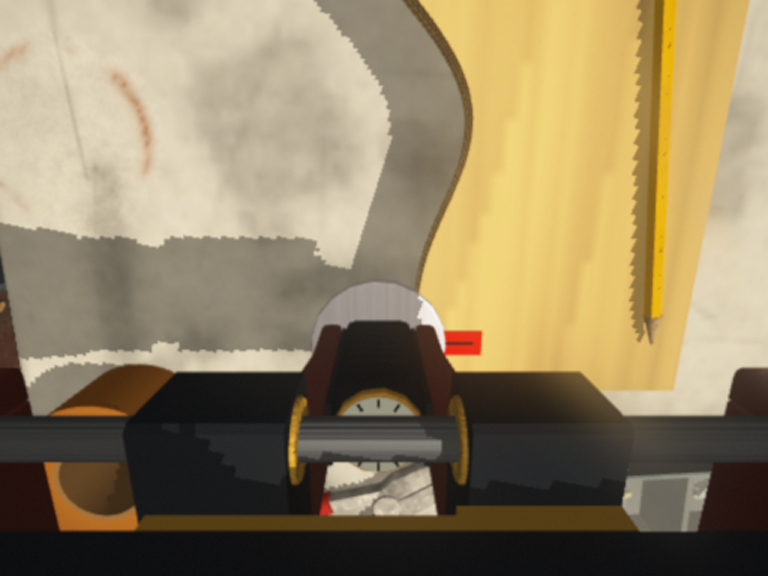

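The view shows the red tape at (462,343), with the tick level with the tape's centre, just ahead of the wheel. I'll measure the tick here the same way as the green one.

```bash
python3 -c "
from h import *
for n,lo,hi,bx in(('w2',(40,100,40),(85,255,255),(200,10,260,50)),('w3',(0,180,90),(6,255,255),(290,210,330,245))):
    i=np.load(n+'.npy',allow_pickle=True).item()
    for c,s in blobs(i,lo,hi,bx,15):
        p=ray(i,*c,44);d=p[:2]-mid;print(n,c,s,p.round(1),(d@ex).round(1),(d@ey).round(1))
"
```

```text
w2 [228.8, 28.7] [217, 21, 24, 16, 233] [500.2 336.8  44. ] 0.4 150.7
w3 [308.3, 228.0] [296, 221, 25, 16, 348] [569.3  44.4  44. ] 7.5 -149.7
```

Request:
step_arm(
  deltas=[
    [[-0.004,0,0],[0,0,0],-1],
    [[-0.008,0,0],[0,0,0],-1],
    [[-0.011,0,0],[0,0,0],-1],
    [[-0.015,0.001,0],[0,0,0],-1],
    [[-0.019,0.001,0],[0,0,0],-1],
    [[-0.022,0.001,0],[0,0,0],-1],
    [[-0.025,0.001,0],[0,0,0],-1],
    [[-0.027,0.001,0],[0,0,0],-1],
    [[-0.027,0.001,0],[0,0,0],-1],
  ],
)

```text
t: 34.68
ee_pos: [530.0, 35.8, 71.9]
orientation: [-1.977, -2.44, 0.002]
ft_force: [-5.7, 0.3, -3.1]
width: 26.1
grasp_force: 30.0
```

```bash
python3 -c "
from h import *
state(2)"
```

```text
t 34.78 blank xy -32.75 -149.93 z 71.9 yaw 101.97 F ex,ey,z -5.98 0.84 -3.26 M ey,ex 1.26 0.12 std 0.07
```

Request:
step_arm(
  deltas=[
    [[0,-0.004,0],[0,0,0],-1],
    [[0,-0.015,0],[0,0,0],-1],
    [[0,-0.03,0],[0,0,0],-1],
    [[0,-0.05,0],[0,0,0],-1],
    [[0,-0.07,0],[0,0,0],-1],
    [[0,-0.07,-0.05],[0,0,0],-1],
    [[0,-0.07,-0.12],[0,0,0],-1],
    [[0,-0.07,-0.2],[0,0,0],-1],
    [[0,-0.07,-0.28],[0,0,0],-1],
    [[0,-0.07,-0.3],[0,0,0],-1],
    [[0,-0.07,-0.3],[0,0,0],-1],
  ],
)

```text
t: 35.7
ee_pos: [511.2, 31.8, 163.8]
orientation: [1.976, 2.438, 0.005]
ft_force: [-0.4, -1.2, -1.6]
width: 25.8
grasp_force: 30.0
```

```bash
python3 -c "
from h import *
state(2)
p=np.r_[W(-32.1-21,-149.7),72.1+90];print(p, delta(p,tool(101.96),[553.6,-260.9,162.1],tool(87.05)))"
```

```text
t 35.8 blank xy -53.32 -149.72 z 161.9 yaw 101.96 F ex,ey,z -0.44 -0.04 -2.57 M ey,ex -0.09 -0.06 std 0.22
[510.00998667  31.79773472 162.1       ] (array([-0.9846, -0.06  ,  0.    ]), array([ 0.    , -0.    ,  0.1735]))
```

Request:
step_arm(
  deltas=[
    [[-0.06,-0.004,0],[0,0,0.01],-1],
    [[-0.16,-0.01,0],[0,0,0.03],-1],
    [[-0.28,-0.018,0],[0,0,0.06],-1],
    [[-0.4,-0.025,0],[0,0,0.08],-1],
    [[-0.52,-0.032,0],[0,0,0.1],-1],
    [[-0.64,-0.04,0],[0,0,0.12],-1],
    [[-0.76,-0.047,0],[0,0,0.14],-1],
    [[-0.86,-0.053,0],[0,0,0.16],-1],
    [[-0.94,-0.058,0],[0,0,0.1735],-1],
    [[-0.985,-0.06,0],[0,0,0.1735],-1],
    [[-0.985,-0.06,0],[0,0,0.1735],-1],
    [[-0.985,-0.06,0],[0,0,0.1735],-1],
    [[-0.985,-0.06,0],[0,0,0.1735],-1],
  ],
)

```text
t: 36.88
ee_pos: [552.8, -259.6, 161.0]
orientation: [-2.275, -2.163, 0.001]
ft_force: [0.5, 1.0, -2.6]
width: 26.4
grasp_force: 30.0
```

```bash
python3 -c "
from h import *
from workcell import *
i=get_image('side');save(i,'s4.png',(230,120,350,210),6);o=get_obs();print(o['ee_pos'],yawof(o['orientation']))"
```

```text
[ 553.03952492 -259.4545963   161.3415075 ] 87.1285927309976
```

View pics/s4.png

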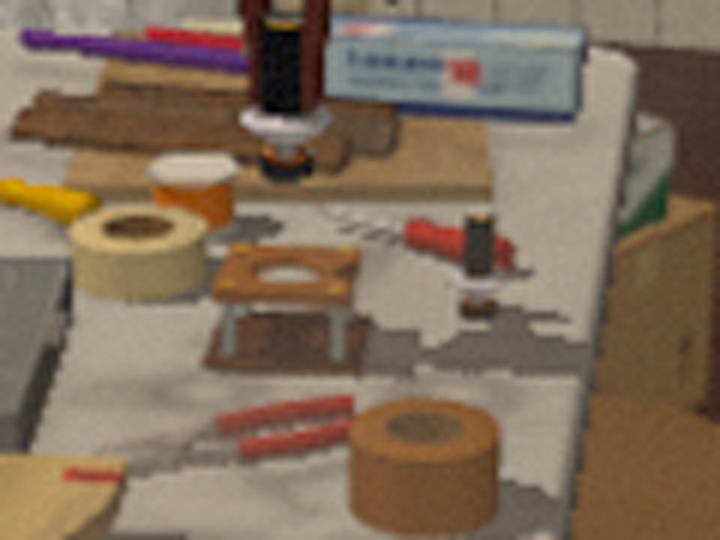

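The roller hangs upright at (285,160), directly over the hole at (287,272). Going down.

Request:
step_arm(
  deltas=[
    [[0,0,0],[0,0,0],-1],
    [[0,0,0.03],[0,0,0],-1],
    [[0,0,0.08],[0,0,0],-1],
    [[0,0,0.13],[0,0,0],-1],
    [[0,0,0.17],[0,0,0],-1],
    [[0,0,0.2],[0,0,0],-1],
    [[0,0,0.2],[0,0,0],-1],
    [[0,0,0.2],[0,0,0],-1],
    [[0,0,0.2],[0,0,0],-1],
  ],
)

```text
t: 37.68
ee_pos: [554.0, -261.2, 102.5]
orientation: [2.277, 2.163, 0.0]
ft_force: [-0.1, 0.8, -2.0]
width: 25.7
grasp_force: 30.0
```

```bash
python3 -c "
from workcell import *
get_image('side');o=get_obs();print(o['ee_pos'],o['ft_force'],o['moment'])"
```

```text
[ 554.19586867 -261.25681236  102.80558169] [ 1.06937959  0.06155818 -2.156981  ] [-0.08935243 -0.0704582   0.03988871]
```

Position is right, so I'll lower it to just above the seat.

Request:
step_arm(
  deltas=[
    [[0,0,0.02],[0,0,0],-1],
    [[0,0,0.04],[0,0,0],-1],
    [[0,0,0.06],[0,0,0],-1],
    [[0,0,0.08],[0,0,0],-1],
    [[0,0,0.1],[0,0,0],-1],
    [[0,0,0.115],[0,0,0],-1],
    [[0,0,0.12],[0,0,0],-1],
    [[0,0,0.12],[0,0,0],-1],
    [[0,0,0.12],[0,0,0],-1],
  ],
)

```text
t: 38.48
ee_pos: [553.6, -261.1, 66.0]
orientation: [-2.278, -2.163, 0.0]
ft_force: [-0.1, -1.0, -2.4]
width: 26.0
grasp_force: 30.0
```

Request:
step_arm(
  deltas=[
    [[0,0,0.003],[0,0,0],-1],
    [[0,0,0.006],[0,0,0],-1],
    [[0,0,0.007],[0,0,0],-1],
    [[0,0,0.007],[0,0,0],-1],
    [[0,0,0.007],[0,0,0],-1],
  ],
)

```text
t: 38.9
ee_pos: [553.7, -261.0, 64.1]
orientation: [2.278, 2.163, 0.0]
ft_force: [-0.6, -0.3, -2.3]
width: 26.1
grasp_force: 30.0
```

Request:
step_arm(
  deltas=[
    [[0,0,0.002],[0,0,0],-1],
    [[0,0,0.002],[0,0,0],-1],
    [[0,0,0.002],[0,0,0],-1],
    [[0,0,0.002],[0,0,0],-1],
  ],
)

```text
t: 39.23
ee_pos: [553.7, -261.1, 63.6]
orientation: [2.278, 2.163, 0.0]
ft_force: [-0.3, 0.6, 0.3]
width: 26.0
grasp_force: 30.0
```

Seated: the vertical force has gone to zero. Opening the gripper.

Request:
step_arm(
  deltas=[
    [[0,0,0],[0,0,0],-0.3],
    [[0,0,0],[0,0,0],-0.2],
    [[0,0,0],[0,0,0],0],
    [[0,0,0],[0,0,0],0.4],
    [[0,0,0],[0,0,0],0.4],
    [[0,0,0],[0,0,0],0.6],
    [[0,0,0],[0,0,0],0.6],
    [[0,0,0],[0,0,0],0.6],
    [[0,0,0],[0,0,0],0.6],
    [[0,0,0],[0,0,0],0.6],
  ],
)

```text
t: 40.07
ee_pos: [553.6, -261.0, 63.4]
orientation: [2.278, 2.164, 0.0]
ft_force: [0.4, -0.8, 0.5]
width: 70.2
grasp_force: 0.0
```

Request:
step_arm(
  deltas=[
    [[0,0,-0.05],[0,0,0],0.6],
    [[0,0,-0.15],[0,0,0],0.6],
    [[0,0,-0.28],[0,0,0],0.6],
    [[0,0,-0.4],[0,0,0],0.6],
    [[0,0,-0.5],[0,0,0],0.6],
    [[0,0,-0.6],[0,0,0],0.6],
    [[0,0,-0.6],[0,0,0],0.6],
    [[0,0,-0.6],[0,0,0],0.6],
  ],
)

```text
t: 40.73
ee_pos: [554.5, -261.5, 245.4]
orientation: [2.275, 2.161, 0.002]
ft_force: [-0.7, 0.7, -0.6]
width: 70.5
grasp_force: 0.0
```

```bash
python3 -c "
from h import *
from workcell import *
i=get_image('wrist');save(i,'w5.png',(200,110,310,215),6);o=get_obs();print(o['t'],o['ee_pos'],o['width'])"
```

```text
40.7833 [ 553.48756235 -260.97517431  243.52198704] 70.09696203293241
```

View pics/w5.png

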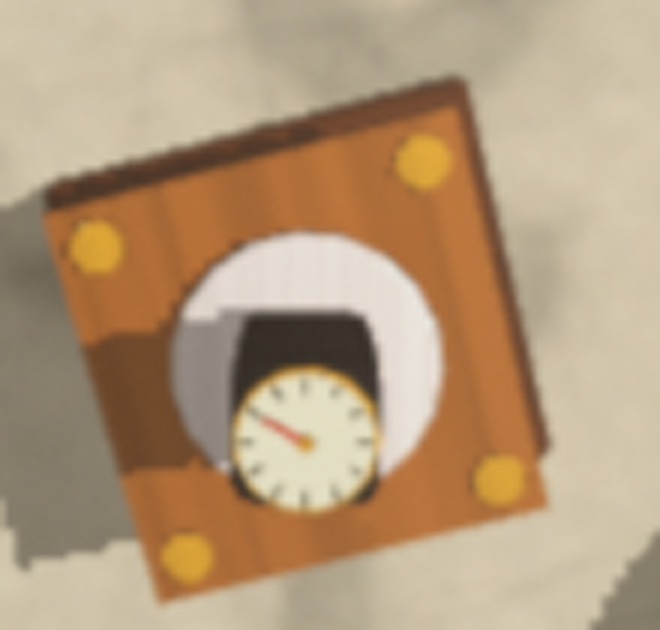

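The roller is seated upright in its stand. Its needle, from (305,442) to (250,413), sits about 208° clockwise of zero. That fits 1:5 gearing of about 18.3 rad, or roughly 329 mm. Handing in.

```bash
python3 -c "
from workcell import *
print(close_job())"
```

```text
the job is handed in; nothing more can be done
None
```

The job is handed in: I rolled the measure along the edge from the green to the red mark at about 4–7.5 N by the wrist readings and set it back upright in its stand at about 41 s, its needle fitting about 329 mm (18.3 rad) if the dial is geared 1:5, which I inferred.

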